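Clamp a glued clasp block in the bench press

ROBOT

A 7-joint arm with a two-finger parallel gripper is mounted at the origin on the work surface. World frame = base frame: x ahead of the robot, y to its left, z up, the work surface at z = 0. Lengths are in m, angles in rad, forces in N, time in s.
With the tool pointing down it reaches from about 0.4 to 0.85 m from the base axis. Payload 6.9 kg.
Tool frame: the origin (TCP) lies midway between the tips of the shut fingers; the grasp point (between the pads) lies behind it (ctrl.pinch_z is the z of the grasp point in the tool frame, in m); z points along the fingers, y is the direction in which the jaws open and shut (so a half turn about z gives the same grasp; the last joint's range is limited). The gripper opens to 85 mm and grips with 20 to 120 N. Pads are 22 mm wide; open, the fingers measure 114 mm over their backs; the gripper's body (76 mm by 85 mm) begins 54 mm behind the grasp point. The pads swing forward as they close: fully open they stand 13 mm farther back than shut.
Start: joints at [-1.117, 0.507, -0.238, 1.5, 0.126, 1.149, -0.155], TCP at [0.214, 0.587, 0.231] pointing down, gripper open.
Joint ranges: [-3.08, 3.08], [-0.24, 2.05], [-1.43, 1.35], [0, 2.5], [-1.52, 4.66], [0.17, 1.96], [-2.89, 2.89]. Speed limits (rad/s): [2.39, 2.39, 3.14, 3.14, 3.14, 3.14, 3.14].

INTERFACE

Orientations are given as a unit quaternion [w, x, y, z].
In Python, from station import ctrl, get_state, vision, ticket, models gives the robot as it stands. Calls block until the motion is done:
- ctrl.movep(position, orientation): joint-space move of the TCP to a pose.
- ctrl.movel(position, frame=None, max_speed=0.15): straight line of the TCP; frame=None keeps the orientation; max_speed is the mean speed in m/s.
- ctrl.set_joints(angles): joint-space move.
- ctrl.ungrasp() and ctrl.close_gripper(force=None): open the fingers fully, or close them until they stop; force is the grip in N (None keeps the last).
- ctrl.pause(seconds).
- ctrl.ik(position, orientation): joint angles nearest the present ones, or None.
- get_state(): the state.
- vision.grab_frame(name): name is "side" or "top"; returns (picture, depth): 420x560x3 uint8, blue, green, red; 420x560 float32, m along the optical axis (not along the pixel's ray), 0 where there is no reading.
- vision.camera_info(name): a dict with "mtx" (3x3 intrinsics, pixels), "R" (3x3) and "t" (3): a world point X has camera coordinates R X + t. Camera axes: x right, y down, z forward; pixel columns grow to the right and rows downward; lengths in m; the calibration is good to about 2 mm. A picture is of the moment at which its call begins. camera_info takes no time and is no camera call.
A pose or a line that the arm cannot do raises ctrl.Unreachable and nothing moves.
- ticket.close_job(): hands the job in, once; it reports no verdict.
Trained networks look in the newest picture that a camera, given by its name, has taken for a name from the list of things; names that differ only in an ending like _2 or _b are one class to them, and where a whole thing is asked for, a point or a joint stands for the part that bears it (a point fixed in the world has none). Each returns a list of dicts, best first, with "p" (0 to 1); they miss things now and then, are a little off and sometimes report something else, mostly with a low value. They report only what shows in the picture. A call takes as long as a camera call.
- models.recognise(camera, target): "point" ([column, row] in pixels, amid what is visible of it).
- models.masks_of(camera, target): "mask" (420x560 bool, what is visible of it) and "point" ([column, row] in pixels, amid what is visible of it).
The state is a dict: "time": time; "qpos": joint angles; "qd": joint speeds; "tau": joint torques, N m; "tcp_pos": TCP position; "eef_rot": TCP orientation; "contact_force": force on the tool from outside, world axes, zero at the start; "wrist_torque": the same for the moment, N m; "width": finger opening in m.
Only numpy, scipy, OpenCV 4.12 (cv2) and the standard library are available. Lean on these libraries where they do the work, as an engineer would, in place of code of your own. Each camera call takes 0.05 s, during which the arm holds its last target. There are 200 camera calls.

TASK

Lay the freshly glued two-layer wooden block on the bed of the hand press, lengthwise and squarely between the two guide strips and midway along them, dark layer down as it lies now, and let go of it. Then flip the press's safety catch fully outward, and only then pull the press handle forward and down until the plate bears firmly on the block. Finish while still holding the handle down so that the block stays clamped, and leave the other things on the bench where they are.

Things in the scene. Friction and masses are not known exactly. Their poses are not given: they have to be found in the camera images.
- clasp_block: The glued block: wooden bar of two layers (dark below, light above), 70 long (its x) x 40 wide (its y) x 30 high, about 90 g. Origin: centre of its underside; z up. It lies flat on the bench to the robot's right, in one of three places; a round wooden puck and a white jar take the other two, some 130 mm away.
- press: Hand-lever clam press, fixed to the bench: grey base plate 260 x 190 x 20 (100 in front to 160 behind the origin), steel bed 100 x 110 on it, two hinge cheeks 95 high at its rear. Origin: on the bench under the bed's centre; x points from the bed to the hinge (away from the robot, yaw within 0.3), y to the left (where the catch is), z up.
- bed_centre (a point): Centre of the bed's top face, 30 above the bench, axes as the press. Two brass guide strips, 90 long along x, 8 wide, 5 high, lie on the bed at y = +34 and -34 (60 clear between them), their middles level with this point. The block belongs here, long side along x, underside on the bed.
- lever_hinge (a point): Lever's hinge axis (along the press's y), at the middle of the lever, at x = 120, y = 0, z = 75 in the press frame.
- press_lever (a joint): Lever angle, rad. 0: upright, open, kept there by a spring. Grows as the lever is pulled forward (to the press's -x) and down; 1.57 is level, where the plate lands on the block (empty it goes on to 1.72). The spring lifts it if let go: 1.5 N at the bar at first, 5 N when level. While the catch is upright its tooth stops the lever at about 0.15.
- bar_grip (a point): Middle of the handle, a round bar 18 in diameter, 90 free length along the press's y between two side arms. At lever angle a it is at x = -205 sin a, z = +205 cos a (mm) from lever_hinge. 37 clear to the plate's edge. It may be pinched from above, fingers closing along the press's x, and turns in the fingers as the lever swings.
- platen_face (a point): Middle of the face of the pressing plate between the lever's side arms, 128 wide x 85 long, rubber face 100 x 80, 117.5 from the hinge axis. It comes down flat on the block. A firm press is over 3 N on the block: bear down on the bar with 10 to 20 N in all, spring included.
- safety_catch (a joint): Angle of the safety catch, rad, 0 to 1.35: a steel post on the press's left (+y) side, top 140 above the bench, hinged at its foot, with a tooth at the top reaching inward in front of the lever's stop pin. 0: upright, guarding (starts within 0.08). Grows as it is tipped outward (to +y); it stays where it is left. Fully flipped: beyond 0.9.
- catch_grip (a point): Middle of the catch's finger rod: round steel rod 12 in diameter, 60 free length along the press's x, from the post's top towards the robot. At catch angle c it is at y = +92 sin c, z = +92 cos c (mm) from catch_hinge. It can be pinched from above, fingers closing along the press's y; the lever's side arm is 50 away towards -y.
- catch_hinge (a point): Point of the catch's hinge axis (along the press's x) under the finger rod's middle, 30 above the bench.
- puck: Round wooden puck, 52 mm across, 30 high; leave alone. Origin: on its underside or axis.
- glue_jar: White jar, 50 mm across, 62 high; leave alone. Origin: on its underside or axis.
- bottle: Grey bottle, 60 mm across, 160 high, at the back right; leave alone. Origin: on its underside or axis.
- tin: Open steel tin, 76 mm across, 90 high, at the back left; leave alone. Origin: on its underside or axis.
- hammer: Hammer lying along x at the far right; leave alone. Origin: on its underside or axis.
- tape_roll: Pale ring of tape lying flat, 90 mm across, 25 high, at the front left; leave alone. Origin: on its underside or axis.
- driver: Screwdriver lying along y just in front of the robot's base; leave alone. Origin: on its underside or axis.

How it is judged:
By the outcome, as a careful person would: the job done as asked, in the order asked, and still so for the second after the job is handed in, while the arm keeps its last pose, push and grip.
It also fails if it takes over 69 s, if anything falls off the work surface, if the arm or the gripper's body presses on something with over 40 N, if the wrist force passes 120 N, or if a joint passes its speed limit or range.

## Working session

There is one attempt and no reset: what is moved stays moved. The work goes in short steps, each a Python script; the robot and the scene stay as the last script left them, time stands still between calls to the robot, and variables do not carry over. Pictures are saved under pics/ and viewed, about 8 in all and at most 12, crops included, and the job is handed in when it is done.

```bash
ls; mkdir -p pics
cat > h.py <<'E'
import numpy as np, cv2
from station import ctrl, get_state, vision, ticket, models
def cloud(name, d):
    c=vision.camera_info(name); K=np.array(c["mtx"]);R=np.array(c["R"]);t=np.array(c["t"])
    v,u=np.mgrid[:d.shape[0],:d.shape[1]]
    P=np.stack([(u-K[0,2])/K[0,0]*d,(v-K[1,2])/K[1,1]*d,d],-1)
    W=(P-t)@R; W[d==0]=np.nan
    return W
E
python3 - <<'E'
from h import *
for n in("top","side"):
    im,d=vision.grab_frame(n); cv2.imwrite(f"pics/{n}0.png",im); np.save(f"{n}0.npy",d)
    W=cloud(n,d)
    c=vision.camera_info(n);print(n,"cam at",-np.array(c["R"]).T@c["t"])
    for t in("clasp_block","press","press_lever","safety_catch","puck","glue_jar"):
        for m in models.masks_of(n,t)[:2]:
            P=W[m["mask"]];P=P[~np.isnan(P[:,0])]
            print(n,t,round(m["p"],2),np.round(m["point"]),len(P),np.round(np.median(P,0),3),np.round(P.min(0),3),np.round(P.max(0),3))
            np.save(f"m_{n}_{t}.npy",m["mask"]) if m is not None and not 0 else 0
            break
s=get_state();print(s["time"],s["eef_rot"],s["tcp_pos"],s["width"],ctrl.pinch_z,s["contact_force"])
E
```

```text
pics
top cam at [0.35323925 0.00494472 1.34965578]
top clasp_block 0.68 [203. 185.] 261 [0.633 0.212 0.129] [0.566 0.173 0.017] [0.654 0.229 0.146]
top press 0.58 [244. 200.] 6486 [0.605 0.097 0.023] [ 0.445 -0.013 -0.007] [0.768 0.229 0.293]
top press_lever 0.92 [240. 165.] 1429 [0.664 0.096 0.227] [ 0.652  0.022 -0.006] [0.77  0.211 0.293]
top safety_catch 0.76 [203. 185.] 228 [0.633 0.213 0.13 ] [0.564 0.174 0.019] [0.65  0.229 0.146]
top puck 0.71 [394. 255.] 299 [ 0.43  -0.347  0.028] [ 0.404 -0.384 -0.008] [ 0.46  -0.324  0.037]
top glue_jar 0.82 [339. 246.] 219 [ 0.446 -0.183  0.06 ] [ 0.425 -0.207  0.006] [ 0.47  -0.163  0.068]
side cam at [-0.45933842 -0.92816218  0.96520515]
side clasp_block 0.9 [348. 298.] 426 [ 0.561 -0.278  0.025] [ 0.525 -0.304 -0.005] [ 0.634 -0.216  0.034]
side press 0.6 [264. 232.] 4668 [0.635 0.09  0.028] [ 0.438 -0.016 -0.304] [1.576 1.025 0.291]
side press_lever 0.8 [281. 194.] 1427 [0.658 0.084 0.197] [ 0.643  0.013 -0.283] [1.553 1.003 0.291]
side safety_catch 0.7 [249. 208.] 293 [0.633 0.212 0.117] [ 0.56   0.168 -0.006] [0.795 0.4   0.143]
side puck 0.63 [342. 333.] 353 [ 0.419 -0.358  0.027] [ 0.4   -0.381 -0.003] [ 0.455 -0.319  0.038]
side glue_jar 0.75 [299. 298.] 403 [ 0.435 -0.2    0.038] [ 0.418 -0.217 -0.003] [ 0.5   -0.134  0.067]
0.7 [5.05074410e-06 1.73516741e-01 9.84830920e-01 3.26798390e-06] [0.21362666 0.58733928 0.2312859 ] 0.08530072742600239 -0.0187 [1.01637848 0.85689487 0.49763028]
```

Run:
```python
from h import *
a=cv2.imread("pics/top0.png");cv2.imwrite("pics/top0z.png",cv2.resize(a[100:310,150:430],None,fx=2.8,fy=2.8,interpolation=cv2.INTER_CUBIC))
d=np.load("top0.npy");W=cloud("top",d)
z=W[...,2]
def rect(m,lab):
    P=W[m][:,:2].astype(np.float32)
    r=cv2.minAreaRect((P*1000)); print(lab,len(P),r, "mean",P.mean(0), np.nanmedian(W[m][:,2]))
x,y=W[...,0],W[...,1]
# block top face
m=(z>.02)&(z<.04)&(x>.5)&(x<.66)&(y<-.2)&(y>-.4)
n,l,s,c=cv2.connectedComponentsWithStats(m.astype(np.uint8))
for i in range(1,n):
    if s[i,4]>50: rect(l==i,"blk")
# base plate + lever + catch points
m=(z>.012)&(z<.026)&(x>.4)&(x<.9)&(y>-.05)&(y<.26)
n,l,s,c=cv2.connectedComponentsWithStats(m.astype(np.uint8))
for i in range(1,n):
    if s[i,4]>200: rect(l==i,"base")
m=(z>.26)&(x>.5)&(x<.9)&(y>-.05)&(y<.26);rect(m,"bar")
m=(z>.125)&(z<.155)&(x>.5)&(x<.7)&(y>.15)&(y<.26);rect(m,"catch")
```

```text
blk 301 ((570.0143432617188, -269.258056640625), (40.174320220947266, 71.08904266357422), 67.118408203125) mean [ 0.5695584  -0.26885912] 0.029212401100976493
base 3343 ((576.1925659179688, 110.36449432373047), (256.91937255859375, 229.6248016357422), 3.2960078716278076) mean [0.5658488  0.09637447] 0.019445443244385824
bar 401 ((668.5061645507812, 94.66337585449219), (19.057533264160156, 146.08428955078125), 3.2243399620056152) mean [0.66743326 0.09462369] 0.28623747647460723
catch 240 ((622.4633178710938, 208.84194946289062), (52.213375091552734, 113.63491821289062), 61.507869720458984) mean [0.6323294  0.19968785] 0.13548173888005283
```

View pics/top0z.png

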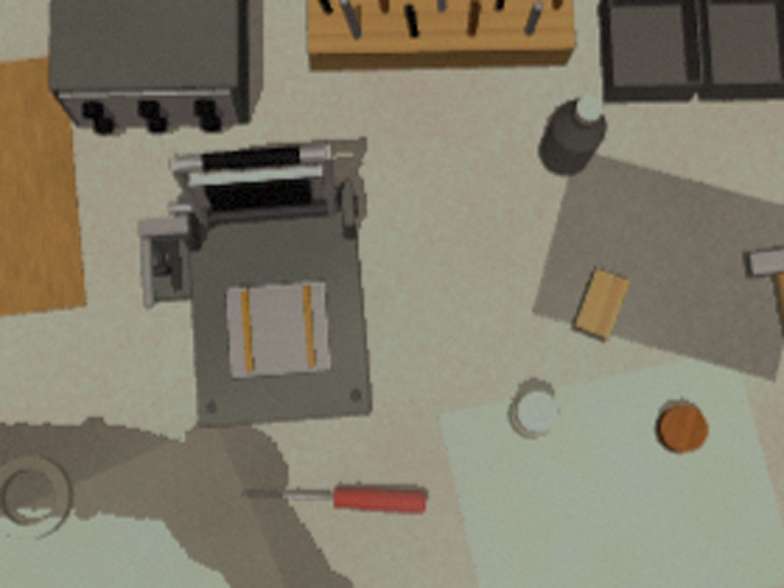

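View pics/side0.png

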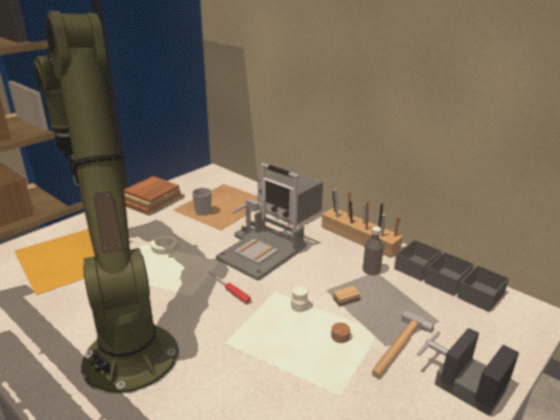

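Run:
```python
from h import *
im=cv2.imread("pics/top0.png");d=np.load("top0.npy");W=cloud("top",d);x,y,z=W[...,0],W[...,1],W[...,2]
c=vision.camera_info("top");K=np.array(c["mtx"]);R=np.array(c["R"]);C=-R.T@np.array(c["t"])
def atz(m,h):
    v,u=np.nonzero(m);D=np.stack([(u-K[0,2])/K[0,0],(v-K[1,2])/K[1,1],np.ones(len(u))],1)@R
    return (C+D*((h-C[2])/D[:,2])[:,None])[:,:2]
def show(l,P):
    q=P-P.mean(0);w,V=np.linalg.eigh(q.T@q);a=V[:,1]
    r=cv2.minAreaRect((P*1000).astype(np.float32));print(l,len(P),"mean",P.mean(0).round(4),"axis deg",np.degrees(np.arctan2(a[1],a[0])).round(2),r)
H=cv2.cvtColor(im,cv2.COLOR_BGR2HSV)
roi=(x>.44)&(x<.62)&(y>.0)&(y<.18)&(z<.05)
br=roi&(H[...,1]>90)
n,l,s,cc=cv2.connectedComponentsWithStats(br.astype(np.uint8))
for i in range(1,n):
    if s[i,4]>20: show("strip",atz(l==i,.035))
bed=roi&((H[...,2]>125)|br)
n,l,s,cc=cv2.connectedComponentsWithStats(bed.astype(np.uint8));i=1+s[1:,4].argmax();show("bed",atz(l==i,.03))
rod=(z>.115)&(z<.16)&(x>.5)&(x<.605)&(y>.17)&(y<.26);show("rod",W[rod][:,:2]);print(np.median(z[rod]),x[rod].min(),x[rod].max())
cat=(z>.115)&(z<.16)&(x>.605)&(x<.66)&(y>.15)&(y<.26);show("post",W[cat][:,:2])
bm=np.zeros_like(roi)|((x>.5)&(x<.66)&(y<-.2)&(y>-.35)&(H[...,1]>70)&(z>.02));show("block",atz(bm,.03))
bar=(z>.26)&(x>.5)&(x<.9)&(y>-.05)&(y<.26);print("bar z max",np.percentile(z[bar],95))
```

```text
strip 81 mean [0.5535 0.0544] axis deg -176.52 ((552.0696411132812, 54.14641189575195), (87.43413543701172, 8.677148818969727), 3.8637351989746094)
strip 85 mean [0.5478 0.1223] axis deg -176.37 ((547.296630859375, 122.29835510253906), (87.38864135742188, 9.179071426391602), 3.980377674102783)
bed 1079 mean [0.5494 0.0886] axis deg 91.57 ((549.1533813476562, 88.60208129882812), (97.476806640625, 107.76083374023438), 3.2208406925201416)
rod 60 mean [0.5829 0.2151] axis deg -178.12 ((583.1777954101562, 215.68087768554688), (42.16009521484375, 11.594327926635742), 4.55448055267334)
0.12603806216068356 0.5619665587774755 0.6037309208703853
post 206 mean [0.6378 0.1985] axis deg 120.7 ((635.2022705078125, 192.06716918945312), (45.05789566040039, 76.26466369628906), 16.792062759399414)
block 300 mean [ 0.5696 -0.2687] axis deg 155.51 ((569.4884033203125, -268.5684814453125), (40.741703033447266, 71.54510498046875), 66.7215576171875)
bar z max 0.29006479941378194
```

```bash
cat >> h.py <<'E'
YAW=0.063; BED=np.array([.5503,.0885,.03])
def q(psi): return [0,float(np.cos(psi/2)),float(np.sin(psi/2)),0]
def pr(x,y,z):  # press frame (mm) -> world
    c,s=np.cos(YAW),np.sin(YAW); return [BED[0]+(c*x-s*y)/1e3, BED[1]+(s*x+c*y)/1e3, z/1e3]
def st(l=""):
    s=get_state();print(l,round(s["time"],2),np.round(s["tcp_pos"],4),"F",np.round(s["contact_force"],1),"w",round(s["width"],4),"q",np.round(s["qpos"],2));return s
E
python3 - <<'E'
from h import *
P=np.pi
print(ctrl.ik([.4,.25,.4],q(P-.2)))
ctrl.movep([.42,.22,.40],q(P-.2));st()
ctrl.movep([.5697,-.2687,.14],q(P-.41));st("above")
im,d=vision.grab_frame("top");cv2.imwrite("pics/a.png",im[150:350,250:450])
ctrl.movel([.5697,-.2687,.008],max_speed=.1);st("down")
ctrl.close_gripper(35);st("closed")
ctrl.movel([.5697,-.2687,.18],max_speed=.15);st("up")
E
```

```text
[-0.47299132  0.16375668 -0.16968783  1.55239031  0.02781836  1.42781126
  0.72637975]
 2.37 [0.4196 0.221  0.3996] F [-1.3  0.1  0.7] w 0.0852 q [-0.42  0.17 -0.14  1.55  0.02  1.43  0.81]
above 4.42 [ 0.5707 -0.2672  0.1406] F [-0.5 -0.3  0.9] w 0.0857 q [ 0.25  0.6   0.25  1.61 -0.18  0.95  1.72]
down 5.94 [ 0.5701 -0.2689  0.0087] F [ 0.2 -0.   0.5] w 0.0856 q [ 0.28  0.76  0.2   1.73 -0.22  0.68  1.77]
closed 6.43 [ 0.5699 -0.2689  0.0084] F [-1.3  1.2  2.8] w 0.0394 q [ 0.28  0.76  0.2   1.73 -0.22  0.68  1.77]
up 7.73 [ 0.5692 -0.2683  0.179 ] F [ 0.1  0.  -1.3] w 0.0392 q [ 0.24  0.57  0.26  1.57 -0.16  1.03  1.71]
```

Run:
```python
from h import *
P=np.pi
ctrl.movep([.48,-.1,.2],q(P-.15))
ctrl.movep([BED[0],BED[1],.12],q(P+YAW));ctrl.pause(.2);st("above")
ctrl.movel([BED[0],BED[1],.05],max_speed=.08);ctrl.pause(.3);st("near")
for n in("top","side"):
    im,d=vision.grab_frame(n);np.save(n+"1.npy",d);cv2.imwrite(f"pics/{n}1.png",cv2.resize(im[130:290,160:360],None,fx=3.5,fy=3.5,interpolation=cv2.INTER_CUBIC))
a=cv2.imread("pics/side1.png");cv2.imwrite("pics/side1.png",a)
```

```text
above 9.6 [0.5507 0.0864 0.1209] F [-0.5  0.  -2. ] w 0.0391 q [-0.26  0.52  0.1   1.83 -0.07  0.79  1.5 ]
near 10.93 [0.5505 0.0885 0.0503] F [ 0.6  0.2 -1.4] w 0.0392 q [-0.26  0.61  0.08  1.9  -0.08  0.63  1.51]
```

View pics/side1.png

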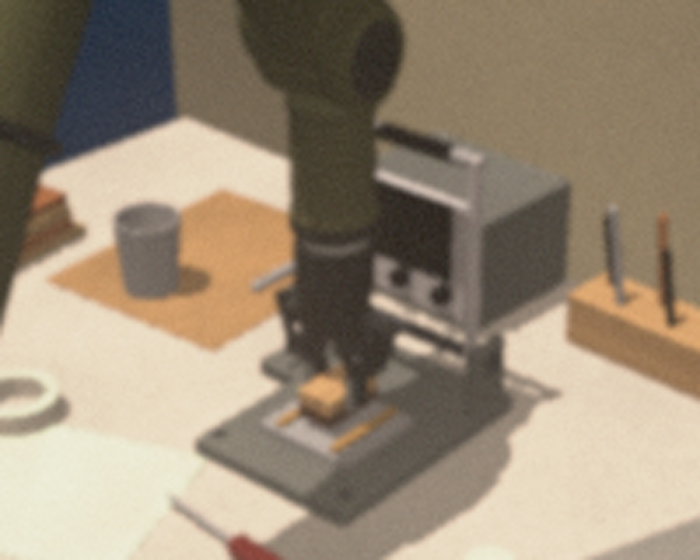

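The side crop shows the block (about 325,395) held level, between the brass strips and just above the bed. Next I lower it, release it and measure.

```bash
cat > meas.py <<'E'
from h import *
def meas(tag):
    im,d=vision.grab_frame("top");cv2.imwrite(f"pics/{tag}.png",im)
    W=cloud("top",d);x,y,z=W[...,0],W[...,1],W[...,2];H=cv2.cvtColor(im,cv2.COLOR_BGR2HSV)
    m=(x>.48)&(x<.63)&(abs(y-BED[1])<.05)&(z>.047)&(z<.075)&(H[...,1]>60)
    c=vision.camera_info("top");K=np.array(c["mtx"]);R=np.array(c["R"]);C=-R.T@np.array(c["t"])
    v,u=np.nonzero(m);D=np.stack([(u-K[0,2])/K[0,0],(v-K[1,2])/K[1,1],np.ones(len(u))],1)@R
    P=(C+D*((.06-C[2])/D[:,2])[:,None])[:,:2]
    r=cv2.minAreaRect((P*1000).astype(np.float32))
    e=P.mean(0)-BED[:2];cs,sn=np.cos(YAW),np.sin(YAW)
    qd=P-P.mean(0);w,V=np.linalg.eigh(qd.T@qd);a=V[:,1]*np.sign(V[0,1])
    print(tag,len(P),r,"off press mm",np.round(1e3*np.array([cs*e[0]+sn*e[1],-sn*e[0]+cs*e[1]]),1),"yaw",np.degrees(np.arctan2(a[1],a[0])),"z",np.median(z[m]))
E
python3 - <<'E'
from meas import *
ctrl.movel([BED[0],BED[1],.0393],max_speed=.03);ctrl.pause(.2);s=st("placed")
zz=.0393
while s["contact_force"][2]<1 and zz>.036:
    zz-=.001;ctrl.movel([BED[0],BED[1],zz],max_speed=.02);ctrl.pause(.1);s=st("dn")
ctrl.ungrasp();st("open")
ctrl.movel([BED[0],BED[1],.15],max_speed=.15);
ctrl.movep([.44,.16,.25],q(np.pi/2+YAW));st("away")
meas("placed")
a=cv2.imread("pics/placed.png");cv2.imwrite("pics/placedz.png",cv2.resize(a[130:270,170:310],None,fx=4,fy=4,interpolation=cv2.INTER_CUBIC))
for z in(.20,.13):
  for p in (np.pi/2,-np.pi/2): print(ctrl.ik(pr(0,125,z*1e3),q(p+YAW)))
E
```

```text
placed 11.73 [0.5503 0.0885 0.0394] F [-0.5  0.8  0.1] w 0.0391 q [-0.25  0.63  0.08  1.91 -0.08  0.61  1.51]
dn 12.08 [0.5505 0.0885 0.0384] F [-0.4  0.2  0.1] w 0.0397 q [-0.25  0.63  0.08  1.91 -0.08  0.61  1.51]
dn 12.43 [0.5504 0.0885 0.0384] F [-2.6  0.5 11.2] w 0.039 q [-0.25  0.63  0.08  1.91 -0.08  0.6   1.51]
open 12.95 [0.5503 0.0885 0.0372] F [-0.3  0.6 -0.8] w 0.085 q [-0.25  0.63  0.08  1.91 -0.08  0.6   1.51]
away 15.29 [0.44   0.1599 0.2496] F [-0.2 -0.6 -0.1] w 0.0856 q [-0.83  0.28  0.56  1.87 -0.17  1.04 -0.13]
placed 314 ((551.7919921875, 89.31143951416016), (70.66014099121094, 40.25444412231445), 3.5841994285583496) off press mm [1.3 0.8] yaw 4.736940488676021 z 0.059596304459419255
[-0.74907486  0.51107498  0.52736953  1.66918031 -0.28946583  1.03991786
 -0.0664092 ]
[-0.19980407  0.47619692 -0.33403662  1.66173039  0.17586688  1.03330622
  2.61488411]
[-0.72842244  0.58524603  0.49971186  1.7586144  -0.34856402  0.88670125
 -0.01261253]
[-1.07208075  0.93085418  1.3327283   1.7625423  -0.95620546  1.2666313
 -2.56455063]
```

View pics/placedz.png

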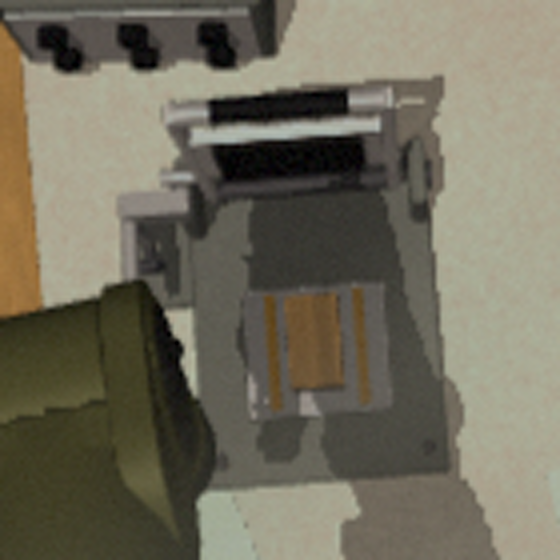

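Run:
```python
from meas import *
d=np.load("top0.npy");W=cloud("top",d);m=(W[...,0]>.55)&(W[...,0]<.62)&(W[...,1]>.16)&(W[...,1]<.205);print("inner zs",np.percentile(W[m][:,2],[5,50,90,97]))
o=q(np.pi/2+YAW)
ctrl.close_gripper(40)
ctrl.movep(pr(42,97,220),o);st("above")
ctrl.movel(pr(42,97,97),max_speed=.12);ctrl.pause(.2);st("in")
for c in np.linspace(0,1.1,9):
    ctrl.movel(pr(42,124+92*np.sin(c)-17,30+92*np.cos(c)-25),max_speed=.08);s=st(f"c{c:.2f}")
    if np.linalg.norm(s["contact_force"])>25: print("STOP");break
for n in("top","side"):
    im,d=vision.grab_frame(n);np.save(n+"2.npy",d);cv2.imwrite(f"pics/{n}2.png",cv2.resize(im[130:270,170:310],None,fx=4,fy=4,interpolation=cv2.INTER_CUBIC))
```

```text
inner zs [-0.0018706   0.01819638  0.02216826  0.02373651]
above 16.77 [0.5859 0.1876 0.2193] F [ 0.5 -0.   0.4] w 0.0002 q [-0.68  0.55  0.55  1.55 -0.3   1.13 -0.  ]
in 18.14 [0.5864 0.1881 0.0976] F [-0.4 -0.2 -0.7] w 0.0002 q [-0.64  0.67  0.48  1.7  -0.39  0.87  0.07]
c0.00 18.42 [0.5853 0.1992 0.097 ] F [-0.2 -0.6 -0.1] w 0.0002 q [-0.65  0.67  0.48  1.7  -0.39  0.87  0.06]
c0.14 18.73 [0.5844 0.2117 0.0959] F [-0.2  0.3  0.1] w 0.0002 q [-0.67  0.68  0.48  1.69 -0.39  0.88  0.04]
c0.28 19.03 [0.5835 0.2239 0.0932] F [-0.4 -0.9 -0.4] w 0.0 q [-0.69  0.68  0.48  1.68 -0.39  0.88  0.02]
c0.41 19.34 [0.5827 0.2357 0.0888] F [ 0.4  0.4 -0.4] w -0.0 q [-0.7   0.69  0.48  1.67 -0.4   0.87  0.  ]
c0.55 19.65 [0.582  0.2468 0.0829] F [-0.8  0.2 -0.6] w 0.0002 q [-0.72  0.71  0.48  1.67 -0.4   0.87 -0.01]
c0.69 19.96 [0.5813 0.257  0.0755] F [ 1.  -0.8  0.1] w -0.0001 q [-0.73  0.72  0.47  1.66 -0.41  0.86 -0.02]
c0.83 20.27 [0.5808 0.266  0.0672] F [-1.2  0.5  0.6] w 0.0001 q [-0.74  0.73  0.47  1.66 -0.42  0.85 -0.03]
c0.96 20.57 [0.5803 0.2743 0.0577] F [-3.4  3.9  2.5] w -0.0001 q [-0.75  0.75  0.46  1.66 -0.43  0.83 -0.03]
c1.10 20.88 [0.5805 0.2787 0.0464] F [0.4 0.4 1.3] w -0.0 q [-0.75  0.76  0.46  1.66 -0.43  0.82 -0.04]
```

View pics/side2.png

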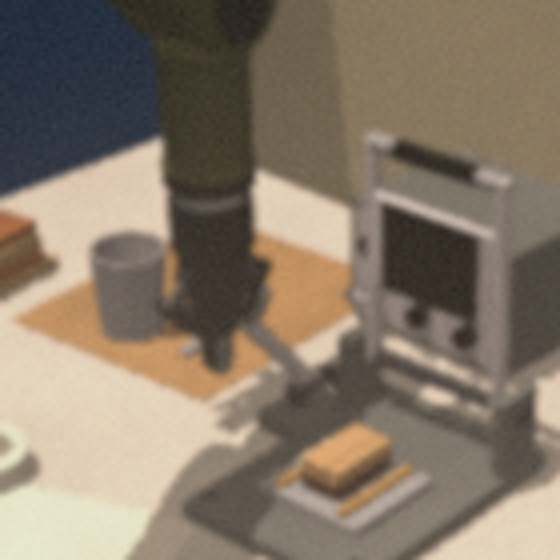

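Run:
```python
from meas import *
o=q(np.pi/2+YAW)
s=get_state();p=list(s["tcp_pos"]);p[2]=.2
ctrl.movel(p,max_speed=.15)
ctrl.movep([.45,.09,.33],o);st("away")
meas("after_catch")
im,d=vision.grab_frame("side");W=cloud("side",d)
cv2.imwrite("pics/side3.png",cv2.resize(im[130:270,170:310],None,fx=4,fy=4,interpolation=cv2.INTER_CUBIC))
for n in("top","side"):
    im,d=vision.grab_frame(n);W=cloud(n,d)
    e=W[...,:2]-BED[:2];cs,sn=np.cos(YAW),np.sin(YAW);X=cs*e[...,0]+sn*e[...,1];Y=-sn*e[...,0]+cs*e[...,1];Z=W[...,2]
    m=(X>.015)&(X<.075)&(Y>.135)&(Y<.24)&(Z>.03)&(Z<.16)
    print(n,m.sum(),"rod Y,Z",np.median(Y[m]),np.median(Z[m]),np.percentile(Z[m],[10,90]),np.percentile(Y[m],[10,90]))
for a in (0,.8,1.57,1.65):
    print(a,ctrl.ik(pr(120-205*np.sin(a),0,75+205*np.cos(a)-18),o))
```

```text
away 23.19 [0.4503 0.0915 0.3294] F [ 0.   0.3 -0.4] w -0.0002 q [-0.78  0.21  0.66  1.74 -0.13  1.24 -0.02]
after_catch 52 ((552.958740234375, 72.57969665527344), (70.42316436767578, 6.710546493530273), 3.5841994285583496) off press mm [  2.1 -16.3] yaw 4.485064819082654 z 0.05872002813279581
top 72 rod Y,Z 0.20796765202379855 0.07208676166908888 [0.06878364 0.07577538] [0.20395865 0.21291465]
side 47 rod Y,Z 0.20472587806533793 0.0697866481585609 [0.06487638 0.07418753] [0.19974588 0.20808376]
0 [-0.53475394  0.65253486  0.70596467  1.30118682 -0.41715131  1.33486509
  0.22684904]
0.8 [-0.63475145  0.4502735   0.63221787  1.80417919 -0.31297637  0.98867855
  0.18735491]
1.57 [-0.53413057  0.55516812  0.45251009  2.11492199 -0.44624494  0.56329861
  0.30504312]
1.65 [-0.51037592  0.58102366  0.42031629  2.12728722 -0.46620875  0.5215926
  0.32157017]
```

View pics/side3.png

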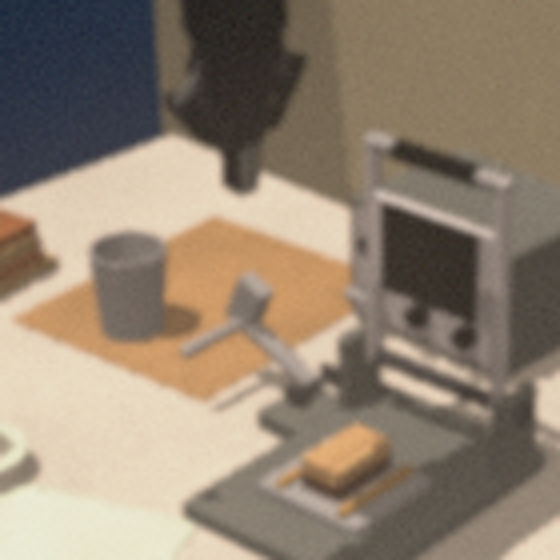

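Run:
```python
from h import *
o=q(np.pi/2+YAW)
ctrl.ungrasp()
ctrl.movep(pr(118,0,350),o);ctrl.pause(.1);st("above")
ctrl.movel(pr(118,0,262),max_speed=.1);ctrl.pause(.2);st("at")
ctrl.close_gripper(60);ctrl.pause(.2);s=st("closed")
if .012<s["width"]<.025:
  for a in np.linspace(0,1.45,13)[1:]:
    ctrl.movel(pr(120-205*np.sin(a),0,75+205*np.cos(a)-18),max_speed=.1);s=st(f"a{a:.2f}")
    if np.linalg.norm(s["contact_force"])>30 or s["width"]<.012: print("STOP");break
im,d=vision.grab_frame("side");cv2.imwrite("pics/side4.png",cv2.resize(im[130:270,170:310],None,fx=4,fy=4,interpolation=cv2.INTER_CUBIC))
```

```text
above 25.16 [0.6671 0.0961 0.3511] F [ 1.  -0.4  0.9] w 0.0856 q [-0.52  0.61  0.71  1.13 -0.38  1.53  0.18]
at 26.39 [0.6683 0.0958 0.2626] F [-0.6  0.3  0.1] w 0.0856 q [-0.53  0.65  0.7   1.31 -0.41  1.33  0.22]
closed 27.23 [0.6684 0.096  0.2622] F [1.2 0.2 1.9] w 0.0161 q [-0.53  0.65  0.7   1.31 -0.41  1.33  0.22]
a0.12 27.61 [0.6459 0.0946 0.2616] F [ 1.2 -0.   7.1] w 0.0164 q [-0.56  0.61  0.71  1.38 -0.4   1.29  0.23]
a0.24 28.01 [0.6219 0.0931 0.2573] F [0.6 0.7 9.1] w 0.016 q [-0.59  0.57  0.72  1.46 -0.39  1.25  0.23]
a0.36 28.41 [0.5981 0.0917 0.2491] F [1.2 1.6 5.4] w 0.0162 q [-0.62  0.54  0.72  1.54 -0.38  1.2   0.23]
a0.48 28.81 [0.5757 0.0903 0.2391] F [0.4 1.8 6.6] w 0.016 q [-0.64  0.52  0.73  1.61 -0.37  1.15  0.23]
a0.60 29.21 [0.5548 0.089  0.2259] F [4.8 1.2 0.5] w 0.0162 q [-0.67  0.5   0.73  1.69 -0.36  1.1   0.24]
a0.72 29.61 [0.5352 0.0877 0.2108] F [3.4 2.  1.5] w 0.0161 q [-0.68  0.48  0.73  1.76 -0.36  1.04  0.24]
a0.85 30.01 [0.5181 0.0867 0.193 ] F [ 7.2  2.  -1.6] w 0.016 q [-0.7   0.47  0.73  1.83 -0.37  0.98  0.25]
a0.97 30.41 [0.5024 0.0857 0.1735] F [4.1 2.6 1.5] w 0.0161 q [-0.7   0.47  0.72  1.89 -0.39  0.92  0.27]
a1.09 30.81 [0.4892 0.0847 0.1522] F [2.8 1.7 2.3] w 0.016 q [-0.7   0.48  0.7   1.95 -0.41  0.85  0.29]
a1.21 31.21 [0.4787 0.0839 0.1297] F [2.7 1.4 3.7] w 0.0159 q [-0.69  0.49  0.68  2.01 -0.43  0.79  0.31]
a1.33 31.61 [0.4713 0.0834 0.1061] F [2.3 1.3 0.9] w 0.0161 q [-0.67  0.52  0.65  2.05 -0.47  0.72  0.35]
a1.45 32.01 [0.4667 0.0831 0.0821] F [0.1 1.  6.1] w 0.0158 q [-0.64  0.55  0.61  2.09 -0.51  0.66  0.38]
```

View pics/side4.png

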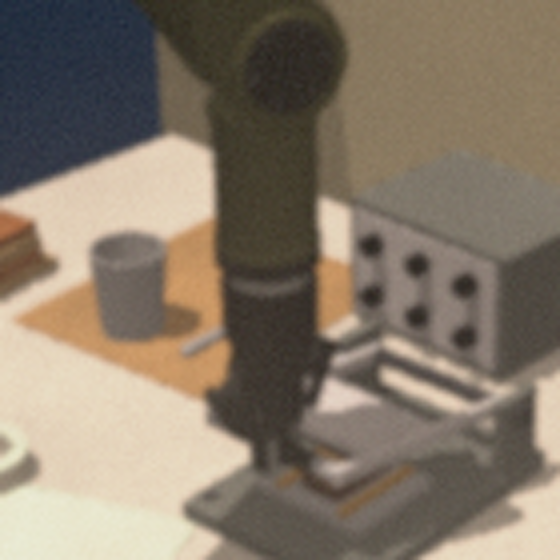

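The lever is nearly level, with the bar in the jaws (around 290,460) and the block under the plate. Now I bear down.

Run:
```python
from h import *
def F():
    v=[]
    for _ in range(6): ctrl.pause(.04); v.append(get_state()["contact_force"])
    return np.mean(v,0)
z=get_state()["tcp_pos"][2]; p=pr(-85,0,0)
for i in range(20):
    z-=.004 if z>.066 else .001
    ctrl.movel([p[0],p[1],z],max_speed=.04); f=F(); print(round(z,4),round(get_state()["tcp_pos"][2],4),np.round(f,1))
    if f[2]>14.5 or z<.045: break
for _ in range(3): ctrl.pause(.3);print(np.round(F(),1))
st("end")
im,d=vision.grab_frame("side");cv2.imwrite("pics/side5.png",cv2.resize(im[130:270,170:310],None,fx=4,fy=4,interpolation=cv2.INTER_CUBIC))
```

```text
0.0782 0.0793 [0.9 1.  6.6]
0.0742 0.0745 [2.1 0.4 4.2]
0.0702 0.0704 [0.7 0.2 4.8]
0.0662 0.0664 [-0.1 -0.3  6.6]
0.0622 0.0621 [-0.5 -0.7  2.9]
0.0612 0.0611 [-3.5 -1.4  3.4]
0.0602 0.06 [-5.  -1.8  3.2]
0.0592 0.059 [-4.4 -1.6  4.1]
0.0582 0.0581 [-5.2 -2.1  4.6]
0.0572 0.0571 [-5.5 -1.7  4.6]
0.0562 0.0561 [-5.7 -1.9  4.8]
0.0552 0.0552 [-6.2 -2.2  5.7]
0.0542 0.0542 [-6.5 -1.9  5.4]
0.0532 0.0532 [-6.6 -1.8  6.1]
0.0522 0.0522 [-6.6 -1.9  6.1]
0.0512 0.0512 [-6.7 -1.8  6.8]
0.0502 0.0503 [-7.4 -2.1  7.8]
0.0492 0.0496 [-7.  -1.8 13.5]
0.0482 0.0495 [-10.1  -1.7  26.8]
[-10.4  -1.9  26.3]
[-9.8 -2.1 26.6]
[-10.   -1.5  26.7]
end 43.21 [0.4646 0.0831 0.0495] F [-9.9 -2.2 26.6] w 0.0164 q [-0.59  0.59  0.55  2.12 -0.57  0.58  0.44]
```

View pics/side5.png

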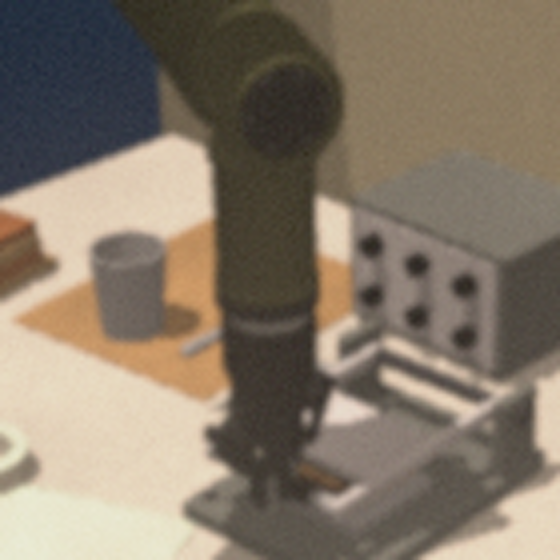

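Run:
```python
from h import *
def F():
    v=[]
    for _ in range(6): ctrl.pause(.04); v.append(get_state()["contact_force"])
    return np.mean(v,0)
for dx,z in((-86,.0485),(-86.5,.0488)):
    p=pr(dx,0,0);ctrl.movel([p[0],p[1],z],max_speed=.03);f=F();print(dx,z,np.round(f,1),get_state()["tcp_pos"][2])
    if 12<f[2]<18 : break
for n in("side","top"):
    im,d=vision.grab_frame(n);W=cloud(n,d);e=W[...,:2]-BED[:2];cs,sn=np.cos(YAW),np.sin(YAW)
    X=1e3*(cs*e[...,0]+sn*e[...,1]);Y=1e3*(-sn*e[...,0]+cs*e[...,1]);Z=1e3*W[...,2]
    for lo,hi in((-40,-20),(-20,0),(0,20),(20,40),(40,60),(60,90)):
        m=(X>lo)&(X<hi)&(abs(Y)<45)&(Z>40)&(Z<110)
        m2=(X>lo)&(X<hi)&(abs(abs(Y)-58)<9)&(Z>40)&(Z<110)
        print(n,lo,m.sum(),np.round(np.nanmedian(Z[m]),1),"arms",m2.sum(),np.round(np.nanmedian(Z[m2]),1))
    c=(X>15)&(X<75)&(Y>135)&(Y<240)&(Z>30)&(Z<160);print("rod",c.sum(),np.median(Y[c]),np.median(Z[c]))
    cv2.imwrite(f"pics/{n}6.png",cv2.resize(im[130:270,170:310],None,fx=4,fy=4,interpolation=cv2.INTER_CUBIC))
st()
```

```text
-86 0.0485 [-6.3 -1.5 19.8] 0.049500612615485974
-86.5 0.0488 [-4.2 -1.3 14.4] 0.04956983468175957
side -40 106 72.3 arms 15 77.2
side -20 65 74.8 arms 10 76.1
side 0 77 75.2 arms 14 76.9
side 20 78 75.1 arms 13 76.6
side 40 7 73.1 arms 3 79.9
side 60 0 nan arms 23 76.3
rod 34 204.75258543111676 69.84735018636616
top -40 0 nan arms 32 76.7
top -20 12 76.2 arms 31 77.8
top 0 104 75.2 arms 40 76.7
top 20 184 75.7 arms 49 77.6
top 40 39 75.6 arms 31 79.0
top 60 0 nan arms 22 80.8
rod 74 207.8591265183441 72.61257563988826
 44.36 [0.4645 0.083  0.0496] F [-4.4 -0.8 14. ] w 0.0165 q [-0.6   0.59  0.55  2.13 -0.57  0.57  0.44]
  return np.nanmean(a, axis, out=out, keepdims=keepdims)
```

View pics/top6.png

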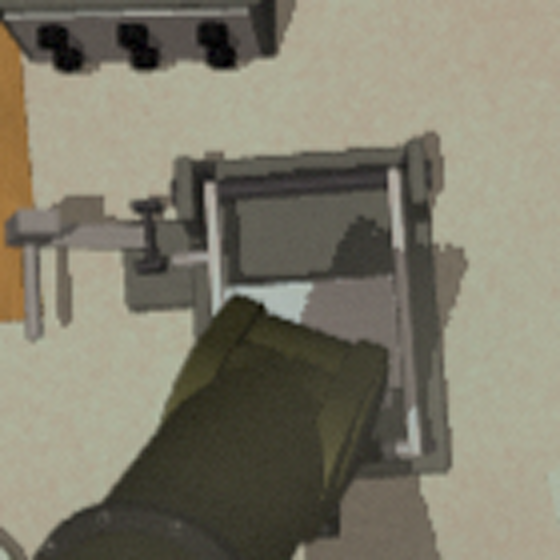

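Run:
```python
from h import *
ctrl.pause(.5);st();ticket.close_job()
```

```text
44.86 [0.4646 0.0831 0.0496] F [-4.9 -1.8 14.1] w 0.0161 q [-0.6   0.59  0.55  2.13 -0.57  0.57  0.44]
the job is handed in; nothing more can be done
```

I did the job in the order asked and handed it in at about 45 s, with the gripper still holding the handle down.

- **Block:** I laid it between the guide strips, dark layer down, and let go. It measured about 1 mm off the bed centre both ways. One yaw measure agreed with the press (3.6°), while the other read 4.7°, so it may be up to 1° off square. The plate hides the block now, so I could not re-measure it once clamped.
- **Catch:** I pushed it outward with shut fingers rather than pinching it. From its rod height in both cameras it is at about 1.15–1.2 rad, and it had not moved when I checked again with the lever down.
- **Handle:** I pulled it down with the bar pinched in the fingers until the plate met a stiff stop. In the depth images the plate is level, with its back about 75 mm above the bench. That fits it lying flat on the block. The downward push on the bar is about 14 N, spring included.

**Off from expected:**
- The fingers ended about 7 mm lower on the bar than planned, so the bar probably slid a little in them during the swing.
- The push on the bar briefly reached about 27 N (the aim was 10–20 N) before I eased it to 14 N.
- A sideways pull of about 5 N remains on the bar.

I did not touch the other things on the bench on purpose, but I did not measure their positions again afterwards.

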